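# Seat a cuvette carrier on the photometer's hidden pin and hold it down for the reading

## Robot

A 6-joint arm with a two-finger parallel gripper is mounted at the origin on the work surface. World frame = base frame: x ahead of the robot, y to its left, z up, the work surface at z = 0. Lengths are in m, angles in rad, forces in N, time in s.
With the tool pointing down it reaches from about 0.325 to 0.875 m from the base axis. Payload 4.4 kg.
Tool frame: the origin (TCP) lies midway between the tips of the shut fingers; the grasp point (between the pads) lies 19 mm behind it (bot.tcp_to_grasp is the z of the grasp point in the tool frame, in m); z points along the fingers, y is the direction in which the jaws open and shut (so a half turn about z gives the same grasp; the last joint's range is limited). The gripper opens to 85 mm and grips with 20 to 120 N. Pads are 22 mm wide; open, the fingers measure 114 mm over their backs; the gripper's body (76 mm by 85 mm) begins 54 mm behind the grasp point. The pads swing forward as they close: fully open they stand 13 mm farther back than shut.
Start: joints at [-1.498, 0.207, 1.542, -0, 1.393, -0.15], TCP at [0.127, -0.561, 0.231] pointing down, gripper open.
Joint ranges: [-2.73, 2.73], [-0.86, 2.22], [0.23, 2.46], [-1.11, 4.25], [0.08, 2.63], [-2.82, 2.82]. Speed limits (rad/s): [2.79, 2.79, 3.14, 3.14, 3.14, 3.14].

## Interface

Orientations are given as a rotation vector (axis times angle).
In Python, from rig import bot gives the robot as it stands. The module is installed in compiled form; this text tells all that it offers. Calls block until the motion is done:
- bot.move_ptp(position, orientation): joint-space move of the TCP to a pose.
- bot.line_to(position, frame=None, velocity=0.15, until_force=None): straight line of the TCP; frame=None keeps the orientation; velocity is the mean speed in m/s. With until_force (N) it stops when the force on the tool has changed by that much, and returns True; else False.
- bot.move_j(angles): joint-space move.
- bot.set_gripper(opening, grasp_force=None): finger opening in m; grasp_force is the grip in N (None keeps the last); returns when the fingers have stopped.
- bot.hold(seconds).
- bot.ik(position, orientation): joint angles nearest the present ones, or None.
- bot.capture(name): name is "scene" or "top" or "wrist"; returns a dict with "img" (420x560x3 uint8, red, green, blue), "fx", "fy", "cx", "cy" (pixels), "rvec" (rotation vector, rad) and "tvec" (3), from world to camera coordinates, as OpenCV has them; the wrist camera has in their place "mount" (4x4, takes a point from camera to tool coordinates, whose origin is the TCP and whose axes are the flange's). Camera axes: x right, y down, z forward; pixel columns grow to the right and rows downward; lengths in m; the calibration is good to about 2 mm. A picture is of the moment at which its call begins: read the wrist's pose just before it. There is no depth.
A pose or a line that the arm cannot do raises bot.MotionError and nothing moves.
- bot.hand_in(): hands the job in, once; it reports no verdict.
Trained networks look in the newest picture that a camera, given by its name, has taken for a name from the list of things; names that differ only in an ending like _2 or _b are one class to them, and where a whole thing is asked for, a point or a joint stands for the part that bears it (a point fixed in the world has none). Each returns a list of dicts, best first, with "conf" (0 to 1); they miss things now and then, are a little off and sometimes report something else, mostly with a low value. They report only what shows in the picture. A call takes as long as a camera call. They do not tell look-alikes from the thing itself.
- bot.search_frame(query, camera): "point" ([x, y, z] in m, in the coordinates of the camera as it stood for that picture, good to about 4 mm: the middle of the surface that is visible of it).
- bot.landmark_of(query, camera): "point" ([x, y, z] in m, in the coordinates of the camera as it stood for that picture, good to about 4 mm: a listed point, or the origin of a listed thing).
Readings, each from a call of its own:
- bot.get_clock(): time.
- bot.get_joints(): joint angles.
- bot.get_qd(): joint speeds.
- bot.get_joint_efforts(): joint torques, N m.
- bot.get_ee_pos(): TCP position.
- bot.get_tcp_rot(): TCP orientation.
- bot.get_contact_force(): force on the tool from outside, world axes, zero at the start.
- bot.get_moment(): the same for the moment, N m.
- bot.get_gripper_width(): finger opening in m.
Only numpy, scipy, OpenCV 4.12 (cv2) and the standard library are available. Lean on these libraries where they do the work, as an engineer would, in place of code of your own. Each camera call takes 0.05 s, during which the arm holds its last target. There are 200 camera calls.

## Task

Take the black cuvette carrier by its rib and put it on the photometer's metal stage, square to it: feel about along the slot until the hole in its underside drops over the stage's locating pin, which you cannot see once the carrier covers it. Then press the carrier down until the sprung stage is at the bottom of its travel, and finish like that, still holding it down for the reading; leave everything else on the bench where it is.

Things in the scene. Friction and masses are not known exactly. Their poses are not given: they have to be found in the camera images.
- carrier_center (a point): the cuvette carrier, loose, 0.14 to 0.28 kg: black block 76 (x) x 96 (y) x 26 mm high; on top in the middle a gripping rib 14 (x) x 60 (y) mm, 34 mm tall (60 mm high in all); four clear cuvettes stand 10 mm out of the block 27 mm from the middle in x, 36 mm in y. This point: its middle, 30 mm above its underside; x across the rib, z up. It may go on either way round (half a turn)
- carrier_hole (a point): centre of the mouth of the carrier's blind hole, in the middle of its underside: round, 15 mm across, 20 mm deep, mouth slightly bevelled; axes as the carrier's. At the start the carrier stands on the bench
- stage_top (a point): centre of the top of the photometer's stage, a level metal plate 110 x 110 mm, top 70 mm above the bench when up; this point goes down with it. x along the slot in the stage (away from the robot), y left, z up. Put on square, carrier x along slot x, the carrier lies flush only when its hole is over the pin, else it rides 8 mm high on the pin
- slot_mid (a point): above the middle of the stage's slot, at the height of the pin's top (78 mm above the bench); axes as the stage's. The fixed steel locating pin, 10 mm across, flat bevelled top, stands up through the slot, 8 mm above the raised stage (it does not go down). It is clamped at y = 0, anywhere from 12 mm on the -x side to 12 mm on the +x side of this point, a different place every time
- photometer: low white instrument fixed on the bench, 270 (x) x 290 (y) mm, deck 56 mm high; its console, 106 mm high, lies along its +y side, from 100 mm beyond the stage's centre. Origin at the centre of its underside, 50 mm to the +y side of the stage's centre; axes as the stage's
- stage (a joint): how far the sprung stage is pressed down, in m: 0 up, 0.006 at the bottom stop. With the carrier lying on it the stage stays up; a push of 1 to 2 N starts it down and 7 to 8 N holds it at the bottom
- tube_rack: bystander: white tube rack, 60 x 120 x 50 mm, with capped tubes to 74 mm height; origin at the centre of its underside
- tip_box: bystander: square box of pipette tips with clear lid, 90 x 90 x 54 mm, no rib on top; origin at the centre of its underside
- jar: bystander: small specimen jar, 40 mm across, 55 mm high; origin at the centre of its underside
- handset: bystander: flat black handset lying on the bench, 130 x 68 x 10 mm; origin at the centre of its underside
- beaker: bystander: small glass beaker, 48 mm across, 50 mm high; origin at the centre of its underside
Mind the look-alikes: they are no part of the job. What is shaped like the part that bears carrier_center but pink or red is not meant.

How it is judged:
On the way, in this order (a step that is already met when the one before it is completed fails the run):
1. the carrier has been lifted off the bench (height (world z) of carrier_center above 0.06 m), for 0.1 s.
2. the carrier has dropped over the pin and lies flush and square on the stage (x of carrier_center in the frame of stage_top between -0.018 and 0.018 m and y of carrier_center in the frame of stage_top between -0.006 and 0.006 m and z of carrier_center in the frame of stage_top between 0.027 and 0.0325 m and angle between the x axis of carrier_center and the x axis of stage_top, either way round below 0.15 rad and angle between carrier_center's own z axis and vertical below 0.06 rad), for 0.2 s.
At the end, for the whole second after the job is handed in: Carrier flush on the stage over the pin (centre point 27 to 32.5 mm above the stage top, within 18 mm along the slot and 6 mm across it, under 0.15 rad from square either way round, tilt under 0.06 rad), stage pressed down over 4.5 of its 6 mm, the fingers on the carrier with over 2 N (all of step 2 and value of joint stage above 0.0045 m and contact force between the fingers and carrier above 2 N); the arm keeps its last pose, push and grip.
It fails at once if a bystander is shoved out of its place (more than 30 mm) (distance of any of tube_rack, tip_box, jar, handset, beaker from where it was at the start of the episode above 0.03 m).
It also fails if it takes over 51 s, if anything falls off the work surface, if the arm or the gripper's body presses on something with over 40 N, if the wrist force passes 120 N, or if a joint passes its speed limit or range.

## Working session

There is one attempt and no reset: what is moved stays moved. The work goes in short steps, each a Python script; the robot and the scene stay as the last script left them, time stands still between calls to the robot, and variables do not carry over. Pictures are saved under pics/ and viewed, about 8 in all and at most 12, crops included, and the job is handed in when it is done.

```bash
mkdir -p pics; cat > h.py <<'E'
import numpy as np, cv2
from rig import bot
from scipy.spatial.transform import Rotation as R
def cam(c):
    T=np.eye(4);
    if 'mount' in c: return None
    T[:3,:3]=cv2.Rodrigues(np.array(c['rvec'],float))[0]; T[:3,3]=np.ravel(c['tvec']); return np.linalg.inv(T)
def tool():
    T=np.eye(4);T[:3,:3]=R.from_rotvec(bot.get_tcp_rot()).as_matrix();T[:3,3]=bot.get_ee_pos();return T
def shot(name):
    T=tool(); c=bot.capture(name); M=cam(c)
    if M is None: M=T@np.array(c['mount'])
    return c,M
def save(c,f,img=None): cv2.imwrite('pics/'+f,cv2.cvtColor(c['img'] if img is None else img,cv2.COLOR_RGB2BGR))
def find(q,name,M,f=bot.landmark_of):
    return [(round(d['conf'],2),np.round(M[:3,:3]@d['point']+M[:3,3],4)) for d in f(q,name)]
def pix(c,M,p):
    q=np.linalg.inv(M)@np.append(p,1); return np.array([c['fx']*q[0]/q[2]+c['cx'],c['fy']*q[1]/q[2]+c['cy']])
def ray(c,M,uv,z):
    d=M[:3,:3]@np.array([(uv[0]-c['cx'])/c['fx'],(uv[1]-c['cy'])/c['fy'],1]);o=M[:3,3]
    return o+d*(z-o[2])/d[2]
E
python3 - <<'E'
from h import *
for n in ['top','scene']:
    c,M=shot(n); save(c,n+'0.png'); print(n,M[:3,3].round(3))
    for q in ['carrier_center','carrier_hole','stage_top','slot_mid','photometer','tube_rack','tip_box','jar','handset','beaker']:
        print(q,*find(q,n,M)[:3])
print(bot.get_tcp_rot(),bot.get_clock())
E
```

```text
top [ 0.46  -0.048  1.126]
carrier_center (0.98, array([ 0.2717, -0.3767,  0.0258])) (0.77, array([ 0.4714, -0.1277,  0.0347])) (0.56, array([ 0.3049, -0.1572,  0.0282]))
carrier_hole (0.97, array([ 0.4722, -0.128 , -0.0041])) (0.91, array([ 0.2723, -0.3821, -0.0033])) (0.64, array([ 0.307 , -0.1579, -0.0034]))
stage_top (0.86, array([0.524 , 0.1118, 0.0717]))
slot_mid (0.82, array([0.5254, 0.114 , 0.0769]))
photometer (0.73, array([ 0.5323,  0.1637, -0.0025]))
tube_rack (0.89, array([ 6.375e-01, -1.409e-01, -4.000e-04]))
tip_box (0.66, array([ 0.4715, -0.128 ,  0.0327])) (0.64, array([ 0.5042, -0.3303,  0.0016]))
jar (0.67, array([ 0.7843, -0.0522,  0.0047])) (0.67, array([ 0.6373, -0.141 ,  0.0011]))
handset (0.65, array([ 7.238e-01, -3.535e-01,  7.000e-04]))
beaker (0.55, array([ 0.3676, -0.0403, -0.0011]))
scene [1.008 0.512 0.895]
carrier_center (0.89, array([ 0.4718, -0.1292,  0.0283])) (0.8, array([ 0.2705, -0.3762,  0.0339])) (0.72, array([ 0.31  , -0.1581,  0.0329]))
carrier_hole (0.86, array([ 0.2718, -0.3739,  0.003 ])) (0.83, array([ 3.106e-01, -1.581e-01, -2.000e-04])) (0.81, array([ 0.4676, -0.1293,  0.0017]))
stage_top (0.72, array([0.5223, 0.1117, 0.0728]))
slot_mid (0.93, array([0.5264, 0.111 , 0.0785])) (0.68, array([0.5306, 0.1617, 0.0027]))
photometer (0.92, array([0.5295, 0.1645, 0.0012]))
tube_rack (0.77, array([ 6.445e-01, -1.412e-01,  4.000e-04]))
tip_box (0.97, array([ 0.5051, -0.3216,  0.0013]))
jar (0.67, array([ 0.787 , -0.0562,  0.0046]))
handset (0.88, array([ 7.204e-01, -3.512e-01, -6.000e-04]))
beaker (0.55, array([ 0.3694, -0.0401,  0.0009]))
[ 3.12211700e+00  3.49245303e-01 -1.58479495e-05] 1.1
```

View pics/top0.png

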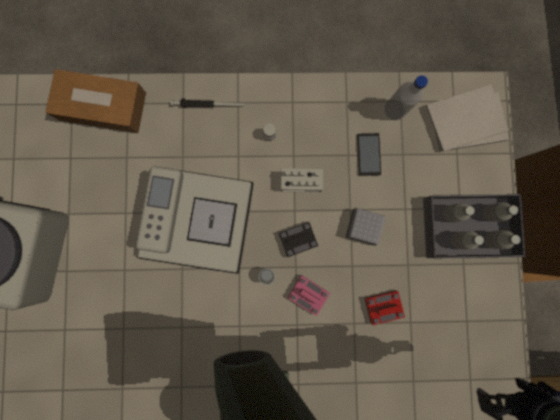

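View pics/scene0.png

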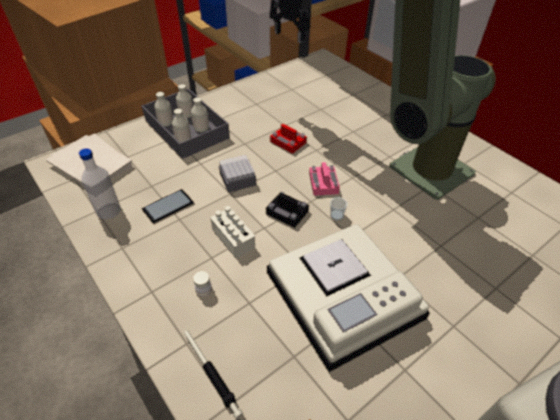

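The black carrier is at about (298,238) in the top view, with the pink (309,294) and red (385,307) look-alikes nearby. The stage is at (212,222), with the pin visible in its slot. Next I'll take close looks with the wrist camera.

```bash
python3 - <<'E'
from h import *
rv=lambda yaw:(R.from_euler('z',yaw)*R.from_euler('x',np.pi)).as_rotvec()
c,M=shot('wrist'); print(np.array(c['mount']).round(3),c['fx'])
for n,p,yaw in [('st',[0.48,0.11,0.32],-0.14-np.pi/2),('ca',[0.47,-0.128,0.27],-np.pi/2)]:
    try: bot.move_ptp(p,rv(yaw))
    except bot.MotionError: print('alt'); bot.move_ptp(p,rv(yaw+np.pi))
    bot.hold(0.3)
    c,M=shot('wrist'); save(c,n+'.png',cv2.resize(c['img'],None,fx=1.4,fy=1.4,interpolation=cv2.INTER_CUBIC)); np.savez(n+'.npz',M=M,**{k:v for k,v in c.items()})
    for q in (['stage_top','slot_mid','photometer'] if n=='st' else ['carrier_center','carrier_hole']): print(q,*find(q,'wrist',M)[:2])
    print(bot.get_joints(),bot.get_clock())
E
```

```text
[[ 0.    -0.962 -0.275  0.069]
 [ 1.     0.    -0.001 -0.   ]
 [ 0.001 -0.275  0.962 -0.143]
 [ 0.     0.     0.     1.   ]] 328.8619981614155
alt
stage_top (0.73, array([0.5262, 0.1104, 0.0681]))
slot_mid (0.88, array([0.5194, 0.1127, 0.078 ]))
photometer (0.65, array([ 0.5322,  0.1641, -0.0016]))
[ 4.92053852e-02 -2.92190144e-02  1.61486000e+00  7.10394511e-06
  1.55594859e+00  1.89325438e-01] 4.3417
carrier_center (0.94, array([ 0.4707, -0.1305,  0.0339])) (0.93, array([ 0.3058, -0.1571,  0.0307]))
carrier_hole (0.65, array([ 0.4719, -0.1306,  0.0027])) (0.57, array([ 0.3087, -0.1602,  0.0018]))
[-4.43621772e-01 -1.27720271e-02  1.70033187e+00  2.09351389e-06
  1.45403733e+00  2.69778384e+00] 6.9417
```

View pics/st.png

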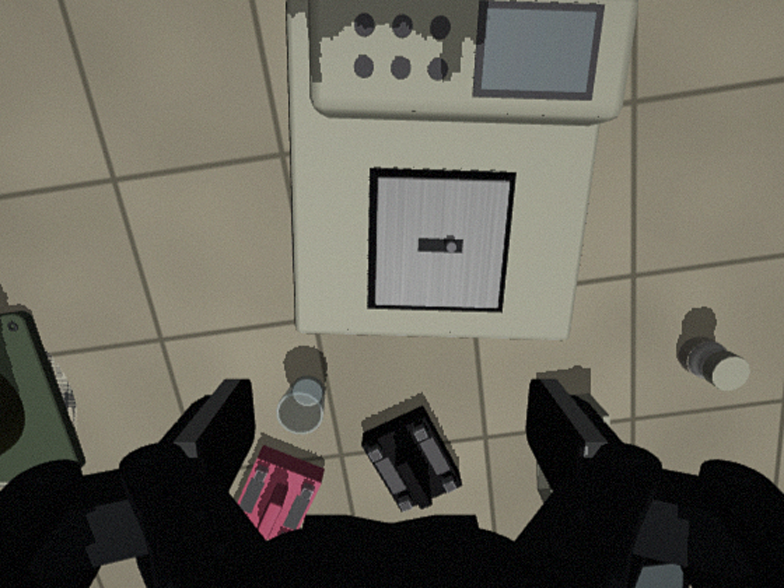

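View pics/ca.png

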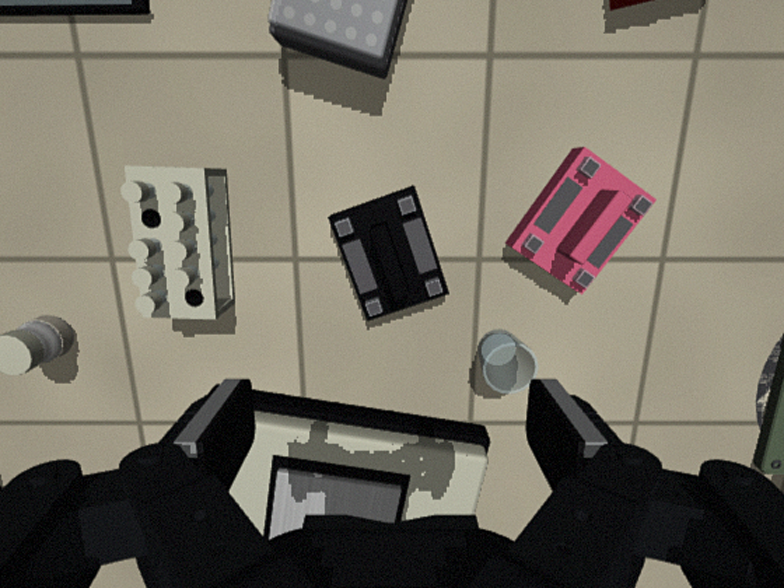

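The stage view shows the slot at about x = 418–463, y = 245 and the pin top near (451,246). In the carrier view the four cuvettes are at (343,228), (406,205), (434,288) and (374,307).

```bash
python3 - <<'E'
from h import *
def ld(n):
    d=np.load(n+'.npz'); return {k:d[k] for k in d.files},d['M']
S=lambda p:(np.array(p)+.5)/1.4-.5
c,M=ld('st')
P=np.array([ray(c,M,S(p),.07) for p in [(376,177),(514,180),(502,309),(375,306)]]); print(P.round(4))
print('ctr',P.mean(0)); e=P[1]-P[0];f=P[2]-P[3];print('sides',[np.linalg.norm(P[i]-P[i-1]).round(4) for i in range(4)],'yaw',[np.arctan2(v[1],v[0]).round(3) for v in (e,f,P[0]-P[3],P[1]-P[2])])
print('pin',ray(c,M,S((451.5,246.5)),.078),'slot',ray(c,M,S((440.5,245)),.07), 'slot ends',ray(c,M,S((418,245)),.07),ray(c,M,S((463,245)),.07))
crop=c['img'][155:195,280:350]; a=cv2.resize(crop,None,fx=8,fy=8,interpolation=cv2.INTER_CUBIC); 
c2,M2=ld('ca')
Q=np.array([ray(c2,M2,S(p),.036) for p in [(343,228),(406,205),(434,288),(374,307)]]); print(Q.round(4),Q.mean(0))
print('sides',[np.linalg.norm(Q[i]-Q[i-1]).round(4) for i in range(4)],[np.arctan2(v[1],v[0]).round(3) for v in (Q[1]-Q[0],Q[2]-Q[3],Q[0]-Q[3],Q[1]-Q[2])])
b=cv2.resize(np.clip(c2['img'][125:235,225:330].astype(int)*2,0,255).astype(np.uint8),None,fx=4,fy=4,interpolation=cv2.INTER_CUBIC)
o=np.zeros((770,560,3),np.uint8);o[:320]=a;o[325:765,:420]=b;save(None,'crop.png',cv2.resize(o,None,fx=.77,fy=.77))
E
```

```text
[[0.4772 0.1777 0.07  ]
 [0.5896 0.1594 0.07  ]
 [0.5716 0.0499 0.07  ]
 [0.4599 0.0685 0.07  ]]
ctr [0.52457303 0.11386053 0.07      ]
sides [np.float64(0.1106), np.float64(0.1138), np.float64(0.111), np.float64(0.1132)] yaw [np.float64(-0.161), np.float64(-0.165), np.float64(1.414), np.float64(1.408)]
pin [0.53193065 0.11317569 0.078     ] slot [0.52361699 0.11441382 0.07      ] slot ends [0.50452633 0.11711318 0.07      ] [0.54270688 0.11171457 0.07      ]
[[ 0.5077 -0.1539  0.036 ]
 [ 0.4566 -0.1722  0.036 ]
 [ 0.4323 -0.1036  0.036 ]
 [ 0.4831 -0.0869  0.036 ]] [ 0.4699415  -0.12913759  0.036     ]
sides [np.float64(0.0714), np.float64(0.0543), np.float64(0.0728), np.float64(0.0535)] [np.float64(-2.797), np.float64(-2.823), np.float64(-1.219), np.float64(-1.23)]
```

View pics/crop.png

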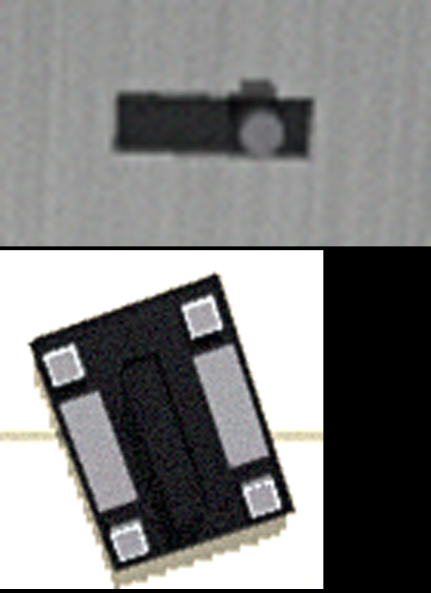

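```bash
cat >> h.py <<'E'
rv=lambda yaw:(R.from_euler('z',yaw)*R.from_euler('x',np.pi)).as_rotvec()
E
python3 - <<'E'
from h import *
psi=0.339+np.pi/2
bot.set_gripper(0.05,60)
bot.move_ptp([.470,-.129,.13],rv(psi))
print(bot.line_to([.470,-.129,.035],velocity=.1,until_force=6),bot.get_ee_pos())
bot.set_gripper(0.0,60); print('w',bot.get_gripper_width(),bot.get_ee_pos())
f0=bot.get_contact_force(); bot.line_to([.470,-.129,.19],velocity=.12); bot.hold(.3)
print(f0,bot.get_contact_force(),bot.get_moment(),bot.get_gripper_width())
pin=np.array([.5319,.1130]); ps=-0.162+np.pi/2
bot.move_ptp([*pin,.19],rv(ps)); bot.hold(.4)
c,M=shot('wrist'); save(c,'held.png')
print(*find('carrier_center','wrist',M)[:2],*find('carrier_hole','wrist',M)[:2],bot.get_ee_pos(),bot.get_contact_force(),bot.get_clock())
c,M=shot('scene'); save(c,'held_s.png'); print(*find('carrier_center','scene',M)[:3])
c,M=shot('top'); print(*find('carrier_center','top',M)[:3])
E
```

```text
False [ 0.47068259 -0.12932148  0.03564207]
w 0.013113392039706935 [ 0.47071131 -0.12930783  0.03576033]
[0.50884258 0.21026075 3.56654897] [ 0.41225657 -0.34848607 -2.05442925] [ 0.02884015 -0.01949934 -0.00839952] 0.012653063719316626
[0.53193852 0.11274471 0.19003847] [ 0.39373657  0.32860257 -2.17679923] 15.1
(0.88, array([ 0.3102, -0.1538,  0.0338])) (0.83, array([ 0.2745, -0.3776,  0.0328])) (0.66, array([0.5329, 0.1131, 0.1858]))
(0.92, array([ 0.2726, -0.3774,  0.0267])) (0.82, array([ 0.309 , -0.1607,  0.0321])) (0.65, array([0.5351, 0.1151, 0.1876]))
```

View pics/held.png

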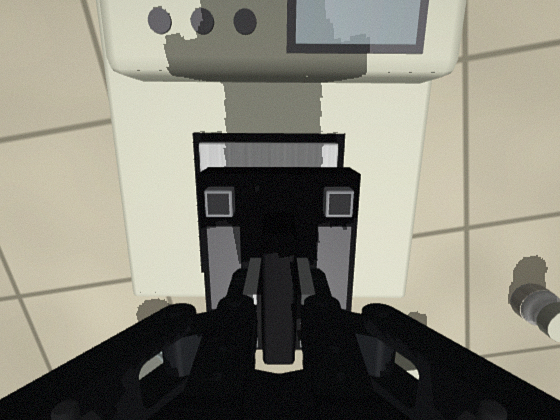

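The carrier is held, with its front cuvettes at (219,204) and (340,204). I'll measure its offset along the rib, then lower it until it touches.

```bash
python3 - <<'E'
from h import *
c,M=shot('wrist'); T=tool(); pin=np.array([.5319,.1130]); a=-0.162
ux=np.array([np.cos(a),np.sin(a)]);uy=np.array([-ux[1],ux[0]])
g=np.array([ray(c,M,p,.191)[:2] for p in [(219.5,204),(340,204)]]); m=g.mean(0)-T[:2,3]
print('cuv sep',np.linalg.norm(g[0]-g[1]),'mid in stage axes rel TCP',m@ux,m@uy,'(expect 0,.036) dyaw',np.arctan2(*(g[1]-g[0])[::-1])-a)
off=m@uy-.036
if abs(off)>.008: off=0
t=pin-off*uy
bot.line_to([*t,.125],velocity=.1); bot.hold(.3); f=bot.get_contact_force()
print('stop',bot.line_to([*t,.100],velocity=.02,until_force=4),bot.get_ee_pos(),bot.get_contact_force()-f,bot.get_moment(),off,bot.get_clock())
E
```

```text
cuv sep 0.053669888974960125 mid in stage axes rel TCP -0.00010318796814861083 0.03544586243056779 (expect 0,.036) dyaw 0.0002501585958279151
stop True [0.53181397 0.11356095 0.1042359 ] [1.01427812 1.27388371 5.09737717] [ 0.00021212 -0.16918907  0.01353788] -0.0005541375694322059 17.4
```

It stopped at z = 0.1042 m. Riding on the pin would give about 0.1137 m, so the carrier has dropped over the pin. Now I'll press it down.

```bash
python3 - <<'E'
from h import *
bot.hold(.4); p=bot.get_ee_pos(); print(p,bot.get_contact_force())
print(bot.line_to([p[0],p[1],.088],velocity=.015,until_force=15)); bot.hold(1)
print(bot.get_ee_pos(),bot.get_contact_force(),bot.get_moment(),bot.get_gripper_width(),bot.get_clock())
c,M=shot('scene'); u=pix(c,M,[.53,.113,.1]).astype(int); save(c,'end.png',cv2.resize(c['img'][u[1]-70:u[1]+70,u[0]-90:u[0]+90],None,fx=4,fy=4,interpolation=cv2.INTER_CUBIC))
for q in ['stage_top','carrier_center']:print(q,*find(q,'scene',M)[:3])
E
```

```text
[0.53154544 0.11352185 0.10385281] [2.82803129 0.11931308 4.05137255]
True
[0.53136372 0.11349895 0.10034575] [-2.17908046 -0.2724308   6.98705081] [-0.06564599  0.1821279   0.02836829] 0.013216337419314727 19.3083
stage_top (0.67, array([0.5257, 0.114 , 0.0663]))
carrier_center (0.82, array([ 0.2719, -0.3773,  0.0299])) (0.77, array([0.5351, 0.1128, 0.0963])) (0.58, array([ 0.31  , -0.1573,  0.0292]))
```

View pics/end.png

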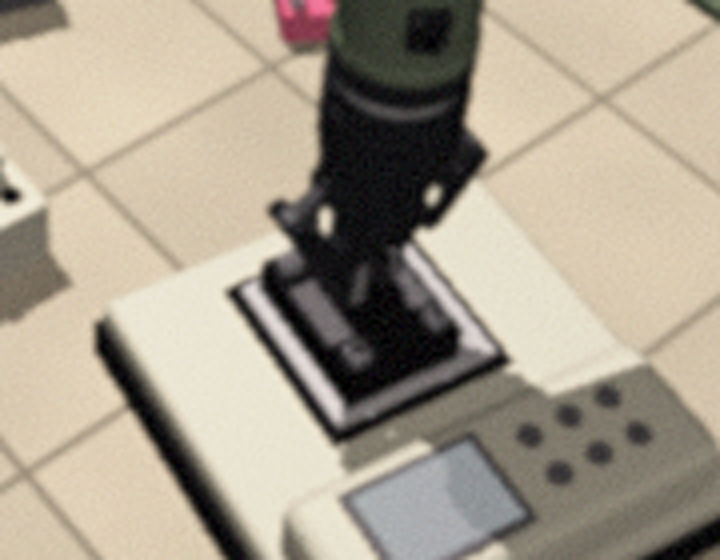

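```bash
python3 - <<'E'
from h import *
p=bot.get_ee_pos()
for z in np.arange(.0995,.0955,-.001):
    bot.line_to([p[0],p[1],z],velocity=.02); bot.hold(.4)
    f=bot.get_contact_force(); print(z.round(4),bot.get_ee_pos().round(5),f.round(2),bot.get_moment().round(2),bot.get_tcp_rot().round(3))
    if f[2]>22: break
bot.hold(.8);print(bot.get_ee_pos(),bot.get_contact_force(),bot.get_gripper_width(),bot.get_clock())
E
```

```text
0.0995 [0.53133 0.11351 0.10004] [ 1.44 -0.05  7.09] [-0.03 -0.17  0.07] [2.393 2.033 0.003]
0.0985 [0.53135 0.1135  0.09974] [-0.73 -0.92 11.3 ] [-0.07  0.21 -0.06] [2.393 2.034 0.003]
0.0975 [0.53142 0.11352 0.09971] [-3.17 -1.66 16.54] [-0.08  0.57 -0.04] [2.392e+00 2.034e+00 2.000e-03]
0.0965 [0.53142 0.11353 0.09967] [-4.63 -0.39 21.54] [-0.13  0.99 -0.03] [2.392e+00 2.034e+00 2.000e-03]
0.0955 [0.53148 0.11354 0.09965] [-6.76 -0.81 26.2 ] [-0.15  1.44 -0.03] [2.392e+00 2.034e+00 2.000e-03]
[0.53145655 0.11351758 0.09962649] [-6.59559184 -0.33346498 26.8888558 ] 0.013282621330717267 23.5417
```

It hits a hard stop at z = 0.0997 m, which is the 6 mm I expected. I'll ease to a moderate push and hand in.

```bash
python3 - <<'E'
from h import *
p=bot.get_ee_pos()
bot.line_to([p[0],p[1],.097],velocity=.01); bot.hold(.8)
print(bot.get_ee_pos(),bot.get_contact_force(),bot.get_moment(),bot.get_gripper_width(),bot.get_clock())
bot.hand_in()
E
```

```text
[0.531387   0.11354865 0.09965693] [-4.95408841 -0.15731926 19.63222289] [-0.1288569   0.81228423  0.01822989] 0.012804007312866862 24.6417
the job is handed in; nothing more can be done
```

The black carrier is on the photometer stage over the locating pin, pressed down to the bottom stop. I handed the job in with the gripper still holding it down. I got no verdict back.

- **Finding the pin:** I measured the pin in a wrist picture before the carrier covered it, about 7 mm to the +x side of the slot's middle. The carrier dropped over it on the first descent, so I didn't need to feel along the slot.
- **Flush on the stage:** the tool first stopped at z = 0.1042 m. Flush was expected near 0.1057 m and riding on the pin near 0.1137 m.
- **Pressed down:** pushing further hit a hard stop at z = 0.0997 m, 6 mm below the flush height and matching the stage's full travel. The force rose from 7 to 27 N there with almost no more movement, and I eased it to about 20 N before handing in.
- **Grip:** the finger opening read 12.8 mm on the 14 mm rib, about the same as when I first gripped it.
- **Time:** the clock read 24.6 s of the 51 s allowed.

**Checks that disagreed or were not made:**
- The network's readings from the scene camera put the stage top only about 4 mm down, and the carrier about 4 mm from the tool in x. Both are within its 4 mm accuracy, so I went by the force and height readings.
- A side force of about 5 N and a moment of about 0.8 N m remained, with no sign of tilt or slip in the tool's pose.
- I did not measure the bystanders again at the end; the route kept well above them.

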